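Fit the vise's second hold-down in the strut channel

TASK

The vise still needs its second hold-down: take the loose one with the red wing from the drilled wood block, push its spring nut down between the lips of the channel clear of the vise, and give it a quarter turn clockwise (seen from above) under the lips, so that the spring lifts it and its grooves catch them. Then slide it along the channel into the open slot of the vise's free ear until you feel the stud bear on the end of the slot, and let go, ready for tightening. Work by feel: do not force the channel or shove the vise, and leave everything else where it is.

Things in the scene. Friction and masses are not known exactly. Their poses are not given: they have to be found in the camera images.
- holddown: the loose hold-down, standing upright in a hole of the drilled block, about 0.13 kg. Origin: centre of the underside of its steel nut; z up its stud, x along the nut's long side. Nut z = 0 to 10 mm, round stud 10 mm across to z = 24, steel washer 30 mm across to z = 27, red hub to z = 30, red wing to z = 62: 10 mm thick (along x), 42 mm long (along y), crosswise to the nut
- wing_mid (a point): middle of the wing's gripping part, on the hold-down's axis 51 mm above its origin, same axes: the wing's faces look along x
- nut_mid (a point): middle of the nut, 5 mm above the origin. Nut 35 (x) x 20 (y) x 10 mm, edges sharp. Two grooves 3 mm deep cross its top along y, at x = 9.4 to 15 and mirrored. Corners (+x,-y) and (-x,+y) are rounded to radius 17.5, the other two square: inside the channel it turns only clockwise seen from above, until the square corners stop on the walls about 90 to 97 degrees on
- spring_tip (a point): lower end of the coil spring that hangs under the nut: a disc 16 mm across, 30 mm below the nut's underside when free; it yields 1 mm per N and is solid after 13 mm
- board: fixed plywood board 260 (x) x 460 (y) x 40.5 mm; a steel strut channel lies along its y axis in a 51 mm wide groove, screwed down with its middle anywhere within 4 mm of x = 0 (look or feel). Origin: centre of the underside, on the bench; z up. The nut turns only while its underside is below z = 24 (spring solid at 19.5); caught, it is at z = 27 and the spring lifts with about 5.5 N
- groove_top (a point): middle of the board's groove, at the height of the channel's top (41 mm above the bench), axes along the board's; the channel lies parallel to y but up to 4 mm to either side. Channel: slot 22.4 mm wide between lips 2.5 mm thick with rounded upper edges that turn down 7 mm below the top; inside width 36.6 mm, floor 38.5 mm below the top. Oiled: steel slides easily
- vise: fixed blue drill-press vise across the channel, origin: centre of its underside on the channel's top, axes along the board's. Body y = -45 to 45 mm, 70 mm high; ears 60 mm wide, 8 mm thick reach along the channel to y = -100 and 100. The +y ear is already held by an identical fitted hold-down, the -y ear is free
- slot_home (a point): where the stud's axis would stand, touching the end of the free ear's slot, in a perfect casting; the real end lies up to 5 mm deeper or shallower (along y; look or feel). At the ear's underside, axes along the board's. Slot 20 mm wide, open to -y; ear's outer end 25 mm from here. A caught hold-down's washer passes 2 mm above the ear; to press and turn, stay 45 mm or more from here to clear it
- rack: fixed wooden block 190 (x) x 70 (y) x 38 mm high with three 20 mm through holes at x = -62, 0, 62 mm, 62 mm apart; the hold-down, a black star knob and a hex bolt stand in them in any order. Origin: centre of the underside
- starknob: black star knob 42 mm across, 22 mm high, standing in the block by its stud; to be left alone
- hexbolt: hex bolt with a 28 mm head, 12.5 mm high, standing in the block; to be left alone
- wrench: spanner, 190 mm, lying on the board beside the channel; to be left alone
- screwdriver: screwdriver, 210 mm, lying on the bench; to be left alone
- gluebottle: yellow glue bottle, 60 mm across, 170 mm high; to be left alone
- spraycan: red spray can, 66 mm across, 190 mm high; to be left alone
- offcut: wooden offcut 190 x 45 x 20 mm lying on the bench; to be left alone
- tapemeasure: yellow tape measure 72 x 36 x 66 mm; to be left alone
There are look-alikes about, which are no part of the job. Leave any green look-alike of the holddown alone.

How it is judged:
By the outcome, as a careful person would: the job done as asked, in the order asked, and still so for the second after the job is handed in, with the robot touching nothing.
It also fails if it takes over 69 s, if anything falls off the work surface, if the arm or the gripper's body presses on something with over 40 N, if the wrist force passes 120 N, or if a joint passes its speed limit or range.

ROBOT

A 6-joint arm with a two-finger parallel gripper is mounted at the origin on the work surface. World frame = base frame: x ahead of the robot, y to its left, z up, the work surface at z = 0. Lengths are in m, angles in rad, forces in N, time in s.
With the tool pointing down it reaches from about 0.275 to 0.725 m from the base axis. Payload 5.6 kg.
Tool frame: the origin (TCP) lies midway between the tips of the shut fingers; the grasp point (between the pads) lies 19 mm behind it (manip.hold_point_z is the distance from the TCP to the grasp point, in m); z points along the fingers, y is the line along which they close (so a half turn about z gives the same grasp; the last joint's range is limited). The gripper opens to 85 mm and grips with 20 to 120 N. Pads are 22 mm wide; open, the fingers measure 114 mm over their backs; the gripper's body (76 mm by 85 mm) begins 54 mm behind the grasp point. The pads swing forward as they close: fully open they stand 13 mm farther back than shut.
Start: joints at [-0.961, 0.255, 0.108, 0, -1.424, -0.285], TCP at [0.176, -0.521, 0.231] pointing down, gripper open.
Joint ranges: [-2.95, 2.95], [-1.21, 1.97], [-1.09, 1.5], [-2.87, 1.71], [-2.94, -0.07], [-3.05, 3.05]. Speed limits (rad/s): [2.57, 2.57, 3.14, 3.14, 3.14, 3.14].

INTERFACE

Orientations are given as a unit quaternion [w, x, y, z].
In Python, from cell import manip gives the robot as it stands. The module is installed in compiled form; this text tells all that it offers. Calls block until the motion is done:
- manip.reach(position, orientation): joint-space move of the TCP to a pose.
- manip.line_to(position, rate=0.15, ori=None, contact_N=None): straight line of the TCP; ori=None keeps the orientation; rate is the mean speed in m/s. With contact_N (N) it stops when the force on the tool has changed by that much, and returns True; else False.
- manip.set_joints(angles): joint-space move.
- manip.gripper_to(opening): finger opening in m; the grip force is fixed at half the most; returns when the fingers have stopped.
- manip.dwell(seconds).
- manip.ik(position, orientation): joint angles nearest the present ones, or None.
- manip.get_image(name): name is "scene" or "top" or "wrist"; returns a dict with "img" (420x560x3 uint8, red, green, blue), "fx", "fy", "cx", "cy" (pixels), "R" (3x3) and "t" (3): a world point X has camera coordinates R X + t. Camera axes: x right, y down, z forward; pixel columns grow to the right and rows downward; lengths in m; the calibration is good to about 2 mm. A picture is of the moment at which its call begins. There is no depth.
A pose or a line that the arm cannot do raises manip.Unreachable and nothing moves.
- manip.close_job(): hands the job in; it is judged then, once.
Readings, each from a call of its own:
- manip.current_time(): time.
- manip.current_q(): joint angles.
- manip.current_joint_vel(): joint speeds.
- manip.current_joint_efforts(): joint torques, N m.
- manip.current_tcp_pos(): TCP position.
- manip.current_orientation(): TCP orientation.
- manip.current_ft_force(): force on the tool from outside, world axes, zero at the start.
- manip.current_wrist_torque(): the same for the moment, N m.
- manip.current_finger_gap(): finger opening in m.
- manip.current_gripper_force(): force on a finger pad.
Only numpy, scipy, OpenCV 4.12 (cv2) and the standard library are available. Lean on these libraries where they do the work, as an engineer would, in place of code of your own. Each camera call takes 0.05 s, during which the arm holds its last target. There are 200 camera calls.

## Working session

There is one attempt and no reset: what is moved stays moved. The work goes in short steps, each a Python script; the robot and the scene stay as the last script left them, time stands still between calls to the robot, and variables do not carry over. Pictures are saved under pics/ and viewed, at most 10 in all, crops included, and the job is handed in when it is done.

```bash
mkdir -p pics; python3 - <<'E'
from cell import manip
import cv2, pickle
d={}
for n in("scene","top"):
    im=manip.get_image(n); d[n]=im
    cv2.imwrite(f"pics/{n}0.png",cv2.resize(im["img"][:,:,::-1],(784,588),interpolation=cv2.INTER_CUBIC))
    print(n,im["fx"],im["cx"],im["cy"],im["R"],im["t"])
pickle.dump(d,open("im0.pkl","wb"))
print(manip.current_time(),manip.current_ft_force(),manip.current_orientation())
E
```

```text
scene 397.3574322244908 283.0122981899345 213.32701956728587 [[ 0.45080178  0.89252134 -0.01354298]
 [ 0.77685729 -0.39976333 -0.48649978]
 [-0.43962542  0.208794   -0.87357573]] [-0.15989485 -0.46245193  1.2596015 ]
top 460.66476826661005 284.62277808676834 207.32376418401623 [[ 9.58321850e-03 -9.99953897e-01 -6.04698320e-04]
 [-9.97876763e-01 -9.52434931e-03 -6.44302205e-02]
 [ 6.44214908e-02  1.22086328e-03 -9.97922032e-01]] [-0.09710801  0.57578057  1.00873392]
0.1 [-0.28669658 -0.47351917 -0.94917945] [-1.62564770e-04 -1.61674735e-01  9.86843757e-01  8.07513346e-04]
```

View pics/scene0.png

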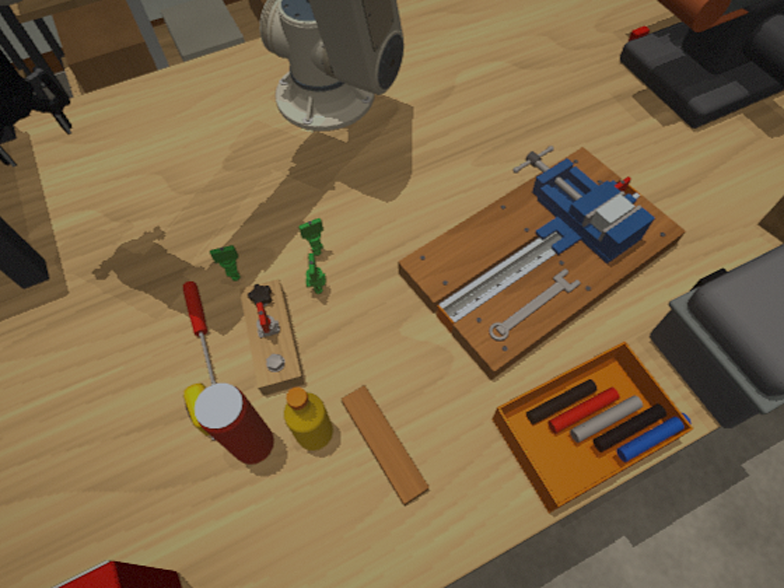

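View pics/top0.png

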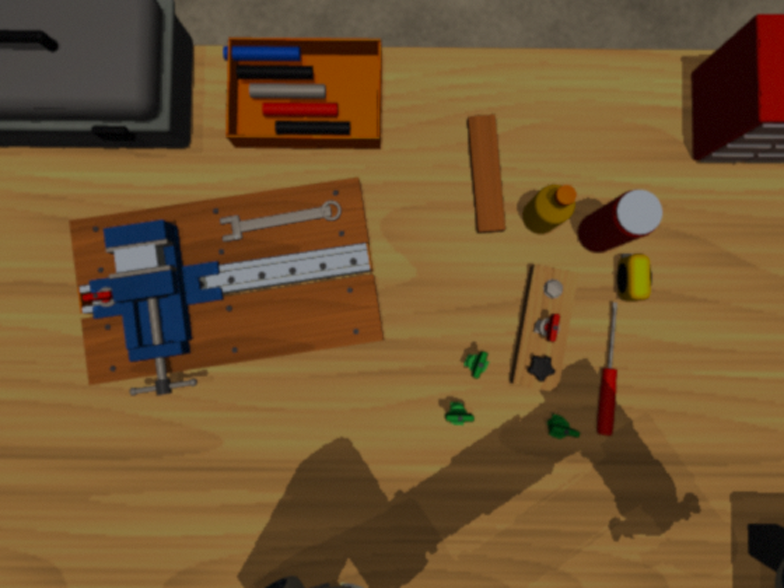

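The rack stands at about (545,325) in the top view, with the red-winged hold-down in its middle hole at (553,327). The free ear's slot end is near (203,283), and the channel runs from there to (370,258).

```bash
cat > h.py <<'E'
from cell import manip
import numpy as np, cv2, pickle
from scipy.spatial.transform import Rotation as Ro
def ray(im,u,v,z):
    d=im["R"].T@np.array([(u-im["cx"])/im["fx"],(v-im["cy"])/im["fy"],1]); c=-im["R"].T@im["t"]
    return (c+d*(z-c[2])/d[2])
def proj(im,X):
    p=im["R"]@np.array(X)+im["t"]; return np.array([im["fx"]*p[0]/p[2]+im["cx"],im["fy"]*p[1]/p[2]+im["cy"]])
def down(yaw):  # tool z down, tool y axis at world angle yaw
    y=np.array([np.cos(yaw),np.sin(yaw),0]); z=np.array([0,0,-1.]); x=np.cross(y,z)
    q=Ro.from_matrix(np.c_[x,y,z]).as_quat(); return q[[3,0,1,2]]
E
python3 - <<'E'
from h import *
d=pickle.load(open("im0.pkl","rb")); t=d["top"]; np.set_printoptions(precision=4,suppress=True)
for n,p,z in[("b",(70,220),.0405),("b",(358,178),.0405),("b",(382,340),.0405),("b",(90,384),.0405),("chanL",(368,244),.041),("chanR",(372,271),.041),("slot",(203,283),.049),
 ("knob",(541,367),.05),("bolt",(554,289),.045)]: print(n,ray(t,p[0]/1.4,p[1]/1.4,z))
im=t["img"]; h=cv2.cvtColor(im,cv2.COLOR_RGB2HSV)
m=((h[...,0]<8)|(h[...,0]>172))&(h[...,1]>150)&(h[...,2]>60)
m=m.astype(np.uint8); m[:, :380]=0; m[:,410:]=0; m[:215]=0;m[255:]=0
ys,xs=np.nonzero(m); print(len(xs)); r=cv2.minAreaRect(np.c_[xs,ys].astype(np.float32)); print(r)
pw=ray(t,*r[0],.09); print(pw)
print(manip.current_tcp_pos()); w=manip.get_image("wrist"); print(-w["R"].T@w["t"],w["R"].T[:,2],w["fx"])
for yaw in np.arange(-3,3.2,.4):
    q=manip.ik([pw[0],pw[1],.25],down(yaw)); print(round(yaw,1),None if q is None else np.array(q))
E
```

```text
b [0.6809 0.4252 0.0405]
b [ 0.752  -0.0261  0.0405]
b [ 0.4977 -0.0668  0.0405]
b [0.4256 0.3835 0.0405]
chanL [ 0.6473 -0.0432  0.041 ]
chanR [ 0.605 -0.05   0.041]
slot [0.5831 0.2108 0.049 ]
knob [ 0.4589 -0.3111  0.05  ]
bolt [ 0.5792 -0.3329  0.045 ]
95
((393.52001953125, 233.13998413085938), (8.9442720413208, 19.58795738220215), 10.304847717285156)
[ 0.5208 -0.3173  0.09  ]
[ 0.1754 -0.5208  0.2305]
[ 0.103  -0.5458  0.3729] [ 0.2814  0.0977 -0.9546] 295.29666408996195
-3.0 [-0.2912  0.3728  0.3203  0.     -1.5183  0.4328]
-2.6 [-0.2912  0.3728  0.3203  0.     -1.5183  0.8328]
-2.2 [-0.2912  0.3728  0.3203  0.     -1.5183  1.2328]
-1.8 [-0.2912  0.3728  0.3203  0.     -1.5183  1.6328]
-1.4 [-0.2912  0.3728  0.3203  0.     -1.5183  2.0328]
-1.0 [-0.2912  0.3728  0.3203  0.     -1.5183  2.4328]
-0.6 [-0.2912  0.3728  0.3203  0.     -1.5183  2.8328]
-0.2 [-0.2912  0.3728  0.3203  0.     -1.5183 -3.0504]
0.2 [-0.2912  0.3728  0.3203  0.     -1.5183 -2.6504]
0.6 [-0.2912  0.3728  0.3203  0.     -1.5183 -2.2504]
1.0 [-0.2912  0.3728  0.3203  0.     -1.5183 -1.8504]
1.4 [-0.2912  0.3728  0.3203  0.     -1.5183 -1.4504]
1.8 [-0.2912  0.3728  0.3203  0.     -1.5183 -1.0504]
2.2 [-0.2912  0.3728  0.3203  0.     -1.5183 -0.6504]
2.6 [-0.2912  0.3728  0.3203  0.     -1.5183 -0.2504]
3.0 [-0.2912  0.3728  0.3203  0.     -1.5183  0.1496]
```

```bash
python3 - <<'E'
from h import *
manip.reach([.521,-.317,.22],down(np.radians(-100)))
w=manip.get_image("wrist"); pickle.dump(w,open("w1.pkl","wb"))
cv2.imwrite("pics/w1.png",w["img"][:,:,::-1]); print(manip.current_time(),manip.current_tcp_pos(), proj(w,[.521,-.317,.089]),proj(w,[.521,-.317,.040]))
E
```

```text
1.9167 [ 0.52055614 -0.31756476  0.22009491] [279.12453876 196.43809704] [279.29829273 184.80135052]
```

View pics/w1.png

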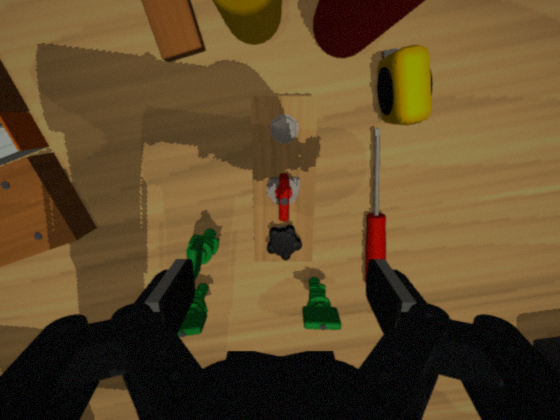

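The red wing shows at col 284, rows 173–221. It lies along the rack, between the hex bolt (285,129) and the star knob (284,241). Next I'll measure it and grasp it.

```bash
python3 - <<'E'
from h import *
w=pickle.load(open("w1.pkl","rb")); h=cv2.cvtColor(w["img"],cv2.COLOR_RGB2HSV)
m=((h[...,0]<8)|(h[...,0]>172))&(h[...,1]>150)&(h[...,2]>50)
m[:160]=0;m[235:]=0;m[:,:250]=0;m[:,320:]=0
ys,xs=np.nonzero(m); a,b=np.polyfit(ys,xs,1); print(len(xs),ys.min(),ys.max(),xs.mean(),a)
for y in range(ys.min(),ys.max()+1,4): print(y,xs[ys==y].min(),xs[ys==y].max(),end="; ")
# far (upper in image) wing end top edge at z=.1, near end likewise below
y0,y1=ys.min(),ys.max(); A=ray(w,a*y0+b,y0,.1); B=ray(w,a*y1+b,y1,.1); C=ray(w,a*y1+b,y1,.07)
print(A,B,C,np.linalg.norm(A-B),np.linalg.norm(A-C),np.degrees(np.arctan2(*(B-A)[1::-1])))
E
```

```text
483 173 220 283.36853002070393 0.0022080711326334466
173 283 286; 177 279 288; 181 279 288; 185 279 288; 189 276 290; 193 275 291; 197 277 290; 201 279 288; 205 279 288; 209 279 288; 213 279 288; 217 279 288; [ 0.54482811 -0.32512974  0.1       ] [ 0.5005515  -0.31751713  0.1       ] [ 0.48976317 -0.31594149  0.07      ] 0.044926276195912065 0.06337642673581265 170.2443531785693
```

```bash
python3 - <<'E'
from h import *
q=down(np.radians(-99.75))
manip.gripper_to(.055)
manip.reach([.5234,-.3214,.13],q)
print(manip.line_to([.5234,-.3214,.073],rate=.08,contact_N=4), manip.current_tcp_pos())
manip.gripper_to(0.0)
print(manip.current_finger_gap(),manip.current_gripper_force(),manip.current_ft_force())
manip.line_to([.5234,-.3214,.19],rate=.15)
print(manip.current_finger_gap(),manip.current_ft_force())
manip.reach([.595,.137,.19],down(np.radians(-80.9)))
w=manip.get_image("wrist"); pickle.dump(w,open("w2.pkl","wb"))
cv2.imwrite("pics/w2.png",w["img"][:,:,::-1]); print(manip.current_time(),manip.current_tcp_pos(),manip.current_q(),manip.current_finger_gap())
E
```

```text
False [ 0.52384106 -0.32165993  0.0736736 ]
0.009064158305573474 60.176957845687866 [0.50123987 0.40672605 2.89032113]
0.008901347842717575 [-1.08471453  0.35730696 -1.2351288 ]
6.8 [0.59521441 0.1358325  0.19002638] [ 4.80172892e-01  3.89088992e-01  1.93516401e-01  2.16789327e-04
 -1.37533719e+00  1.24783211e+00] 0.008584028436644292
```

View pics/w2.png

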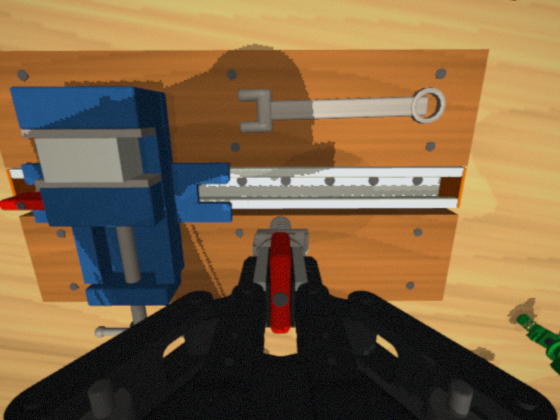

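The hold-down is in the fingers, with its wing at col 281. The channel lips lie at rows ~168–178 and ~198–209, the ear's outer end is at col 231 and the slot end is near col 198.

```bash
python3 - <<'E'
from h import *
np.set_printoptions(precision=4,suppress=True)
w=pickle.load(open("w2.pkl","rb")); g=cv2.cvtColor(w["img"],cv2.COLOR_RGB2GRAY).astype(float)
for c in(260,340,400):print(c,g[160:216,c-3:c+4].mean(1).astype(int).tolist())
for r in(183,190):print(r,w["img"][r-2:r+3,190:240,:].mean(0)[:,[0,2]].astype(int).tolist())
print("tip",proj(w,manip.current_tcp_pos()-[0,0,.0657]),"axis at .041",proj(w,[*manip.current_tcp_pos()[:2],.041]))
print(g[212:236,281].astype(int).tolist())
E
```

```text
260 [71, 72, 71, 73, 73, 74, 82, 101, 137, 175, 177, 166, 163, 161, 156, 143, 137, 169, 221, 224, 224, 224, 224, 224, 217, 188, 156, 144, 144, 145, 145, 142, 141, 144, 143, 138, 122, 99, 109, 150, 200, 222, 224, 224, 224, 223, 223, 214, 163, 72, 45, 47, 48, 46, 54, 84]
340 [110, 110, 111, 114, 114, 114, 110, 124, 181, 221, 224, 224, 224, 224, 223, 220, 207, 202, 222, 223, 224, 224, 224, 223, 215, 183, 152, 147, 145, 144, 142, 144, 143, 144, 148, 146, 115, 96, 116, 169, 209, 222, 224, 223, 224, 223, 223, 205, 131, 60, 48, 47, 48, 49, 64, 96]
400 [132, 133, 133, 134, 134, 133, 122, 137, 200, 222, 223, 223, 223, 223, 222, 220, 203, 188, 220, 223, 223, 223, 223, 222, 216, 187, 163, 156, 155, 152, 145, 138, 138, 137, 142, 140, 100, 96, 128, 189, 220, 223, 224, 223, 222, 224, 222, 198, 105, 55, 51, 47, 49, 50, 71, 107]
183 [[27, 97], [28, 106], [30, 111], [32, 108], [27, 106], [30, 113], [28, 110], [22, 94], [36, 93], [44, 101], [52, 113], [65, 124], [74, 131], [78, 137], [78, 139], [82, 143], [97, 161], [108, 173], [100, 167], [99, 165], [104, 171], [106, 173], [106, 174], [105, 172], [10
[... 354 characters left out ...]
, [38, 142], [38, 140], [27, 116], [23, 75], [59, 73], [112, 107], [138, 125], [139, 127], [140, 126], [140, 126], [139, 127], [141, 128], [141, 127], [140, 127], [140, 127], [141, 127], [141, 128], [140, 127], [141, 127], [142, 127], [142, 129], [142, 128], [142, 128], [143, 130], [142, 128], [142, 129], [143, 128], [143, 128], [142, 127], [143, 129], [143, 131], [143, 129], [143, 130], [142, 129], [144, 131], [144, 131], [144, 130], [145, 131], [143, 131], [144, 130], [145, 131], [144, 130], [145, 132], [144, 131], [144, 132], [145, 130]]
tip [279.7813 219.8585] axis at .041 [279.9135 191.9571]
[50, 49, 62, 82, 92, 94, 93, 96, 98, 86, 91, 92, 82, 97, 90, 92, 93, 74, 82, 75, 50, 35, 39, 31]
```

```bash
python3 - <<'E'
from h import *
np.set_printoptions(precision=4,suppress=True)
w=pickle.load(open("w2.pkl","rb"))
R={260:(168,176,199.2,208.3),340:(167.8,176.4,198.8,208),400:(167.7,176.5,198.4,207.6)}
P={c:[ray(w,c,r,.041)[:2] for r in rs] for c,rs in R.items()}
d=np.mean([P[400][i]-P[260][i] for i in range(4)],0); d/=np.linalg.norm(d); n=np.array([-d[1],d[0]])
print("dir",np.degrees(np.arctan2(d[1],d[0])),d,n)
for c in P: print(c,[round(float(p@n)*1000,2) for p in P[c]])
s=ray(w,198.5,190,.049)[:2]; e=ray(w,231.5,204,.049)[:2]; t=manip.current_tcp_pos()[:2]
print("along: slot end",s@d,"low edge",ray(w,198.5,190,.041)[:2]@d,"ear end",e@d,"tcp",t@d,"tcp n",t@n)
print("yaw board", [ray(w,a,b,.0405) for a,b in((25,50.5),(488,50))])
E
```

```text
dir -80.8079153037955 [ 0.1597 -0.9872] [0.9872 0.1597]
260 [633.88, 625.81, 601.65, 591.86]
340 [633.87, 625.2, 601.88, 591.98]
400 [633.82, 624.95, 602.16, 592.27]
along: slot end -0.11946293187426324 low edge -0.12174957502899963 ear end -0.08758088947413072 tcp -0.039005771272576616 tcp n 0.6092694079401101
yaw board [array([0.6877, 0.3803, 0.0405]), array([ 0.7527, -0.0263,  0.0405])]
```

```bash
python3 - <<'E'
from h import *
np.set_printoptions(precision=4,suppress=True)
w=pickle.load(open("w2.pkl","rb")); t=manip.current_tcp_pos(); n=np.array([.9872,.1597,0])
for o in(-.004,-.002,0,.002,.004): print(o,"disc far edge",proj(w,t+n*(o+.008)-[0,0,.0657])[1],"nut far bottom edge",proj(w,t+n*(o+.010)-[0,0,.0357])[1],"wing far/near top", proj(w,t+n*(o+.021)+[0,0,.0263])[1],proj(w,t+n*(o-.021)+[0,0,.0263])[1])
im=w["img"]; print(np.degrees(manip.current_orientation()))
for c in(262,270,281,292,302): print(c,im[208:262,c].mean(-1).astype(int).tolist())
h=cv2.cvtColor(im,cv2.COLOR_RGB2HSV); m=((h[...,0]<8)|(h[...,0]>172))&(h[...,1]>150); 
r=np.nonzero(m[225:345,276:288].any(1))[0]+225; print(r.min(),r.max())
cv2.imwrite("pics/w2c.png",cv2.resize(im[200:350,220:345,::-1],None,fx=4,fy=4,interpolation=cv2.INTER_CUBIC))
E
```

```text
-0.004 disc far edge 214.8029526042079 nut far bottom edge 226.95259306218907 wing far/near top 255.24963899748158 335.0951529524256
-0.002 disc far edge 212.2546412029058 nut far bottom edge 224.050227648177 wing far/near top 251.05815173527037 331.615400065864
0 disc far edge 209.69249039972397 nut far bottom edge 221.1296676659376 wing far/near top 246.8274652982198 328.1060140894269
0.002 disc far edge 207.11638714889824 nut far bottom edge 218.1907414882843 wing far/near top 242.55702721149265 324.5666148775957
0.004 disc far edge 204.52621717009924 nut far bottom edge 215.233275322637 wing far/near top 238.24627456910818 320.99681575470925
[ 0.0069 57.1188  4.5003 -0.0006]
262 [161, 70, 40, 44, 45, 42, 51, 74, 108, 110, 110, 112, 110, 110, 111, 112, 111, 108, 108, 106, 95, 70, 66, 68, 69, 77, 89, 97, 104, 100, 102, 94, 97, 92, 80, 69, 79, 95, 93, 73, 74, 75, 72, 73, 75, 72, 75, 73, 70, 70, 74, 72, 71, 76]
270 [165, 71, 41, 44, 43, 44, 50, 76, 109, 113, 110, 113, 109, 101, 97, 97, 99, 91, 87, 86, 82, 68, 70, 71, 68, 69, 83, 94, 87, 77, 56, 60, 71, 73, 72, 76, 76, 74, 66, 36, 31, 21, 21, 25, 36, 30, 31, 27, 23, 27, 36, 31, 37, 40]
281 [160, 71, 47, 40, 45, 45, 54, 75, 87, 91, 91, 94, 95, 84, 89, 90, 80, 94, 87, 90, 91, 72, 81, 73, 49, 35, 39, 33, 36, 37, 34, 31, 36, 30, 36, 37, 29, 29, 34, 29, 34, 38, 38, 29, 29, 42, 38, 42, 40, 45, 49, 47, 47, 46]
292 [131, 63, 44, 45, 44, 45, 58, 89, 110, 114, 111, 115, 111, 111, 110, 106, 109, 108, 111, 106, 98, 73, 82, 82, 75, 66, 80, 88, 89, 89, 80, 64, 70, 87, 95, 97, 96, 98, 85, 63, 55, 53, 51, 46, 45, 35, 40, 34, 35, 32, 28, 25, 23, 22]
302 [128, 57, 48, 45, 40, 48, 61, 83, 111, 112, 115, 113, 113, 108, 108, 107, 109, 106, 109, 111, 95, 76, 78, 87, 96, 100, 97, 103, 100, 100, 101, 97, 98, 97, 97, 97, 95, 91, 77, 71, 73, 79, 81, 81, 78, 77, 77, 75, 71, 69, 71, 71, 71, 70]
232 332
```

View pics/w2c.png

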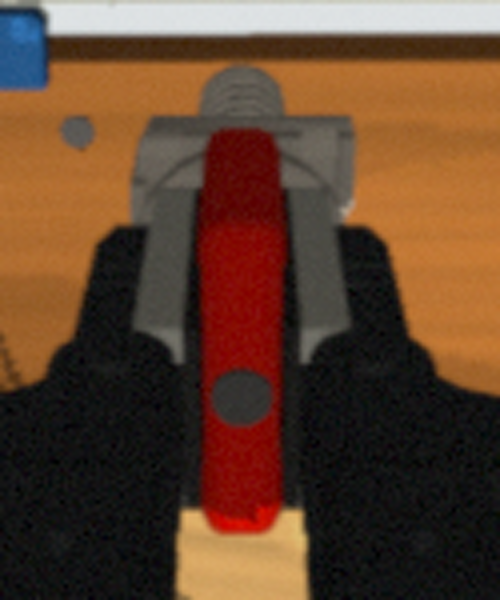

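The crop shows the coil's far edge at row 216, the nut's far edge at row 229 and the wing's near end at row 332. So the hold-down sits about 5 mm toward the robot from the TCP. I'll correct for that and look again just above the slot.

```bash
python3 - <<'E'
from h import *
n=np.array([.9872,.1597,0]); d=np.array([.1597,-.9872,0]); q=down(np.radians(-80.81))
p=d*-.0395+n*(.6131+.0051); p[2]=.111
manip.reach(p+[0,0,.03],q); manip.line_to(p,rate=.1)
w=manip.get_image("wrist"); pickle.dump(w,open("w3.pkl","wb")); t=manip.current_tcp_pos(); print(t,t@n,t@d,manip.current_time())
im=w["img"]; cv2.imwrite("pics/w3c.png",cv2.resize(im[180:330,190:390,::-1],None,fx=4,fy=4,interpolation=cv2.INTER_CUBIC))
for o in(-.007,-.005,-.003): print(o,"disc far/left/right",proj(w,t+n*(o+.008)-[0,0,.0657]),proj(w,t+n*o-d*.008-[0,0,.0657])[0],proj(w,t+n*o+d*.008-[0,0,.0657])[0],"nut far",proj(w,t+n*(o+.010)-[0,0,.0357])[1])
for e in(.592,.602,.6131,.6243,.634): print("chan",e,proj(w,d*-.0395+n*e+[0,0,.041]))
E
```

```text
[0.60482073 0.13784301 0.11264928] 0.619092551869891 -0.03948875179506611 7.6167
-0.007 disc far/left/right [279.52026163 218.53304622] 268.917604442633 290.1229255530289 nut far 231.14295893496808
-0.005 disc far/left/right [279.52034272 215.99956216] 268.88950419213364 290.15118800072014 nut far 228.25974263727335
-0.003 disc far/left/right [279.52042425 213.45242895] 268.8612541699814 290.1796010937992 nut far 225.35860173976513
chan 0.592 [279.52053509 249.34818571]
chan 0.602 [279.5209237  237.70906413]
chan 0.6131 [279.52136683 224.43683027]
chan 0.6243 [279.52182706 210.65283431]
chan 0.634 [279.52223672 198.38301606]
```

View pics/w3c.png

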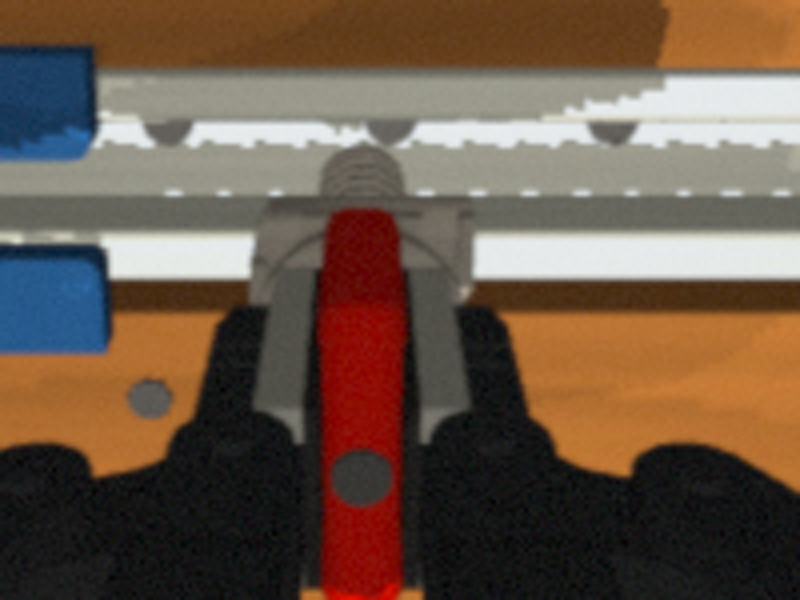

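The coil's far edge is at row 216 and the nut's at row 230. The lip's inner edges at rows 210.5 and 238 match the measured channel. Now I'll lower it by feel.

```bash
python3 - <<'E'
from h import *
np.set_printoptions(precision=4,suppress=True)
n=np.array([.9872,.1597,0]); d=np.array([.1597,-.9872,0])
p=d*-.0395+n*.6185
st=lambda s:print(s,[round(float(v),4) for v in(manip.current_tcp_pos()@n,manip.current_tcp_pos()@d,manip.current_tcp_pos()[2])],"F n,d,z",[round(float(manip.current_ft_force()@a),2) for a in(n,d,np.array([0,0,1]))],round(float(manip.current_time()),2))
manip.line_to(p+[0,0,.09],rate=.05); manip.dwell(.2); st("above")
c=manip.line_to(p+[0,0,.0705],rate=.02,contact_N=4); st(c); manip.dwell(.2); st("settled"); print(manip.current_wrist_torque())
E
```

```text
above [0.6188, -0.0395, 0.0903] F n,d,z [0.17, 0.86, -1.85] 8.38
False [0.6187, -0.0395, 0.0707] F n,d,z [0.1, -0.2, -1.2] 9.51
settled [0.6186, -0.0395, 0.0706] F n,d,z [0.09, -0.91, -1.78] 9.71
[-0.0379  0.0655 -0.023 ]
```

```bash
cat >> h.py <<'E'
n=np.array([.9872,.1597,0]); d=np.array([.1597,-.9872,0]); ez=np.array([0,0,1.])
def st(s):
    t=manip.current_tcp_pos(); f=manip.current_ft_force(); print(s,[round(float(t@a),4) for a in(n,d,ez)],"F n,d,z",[round(float(f@a),2) for a in(n,d,ez)],"Mz",round(float(manip.current_wrist_torque()[2]),3),"gap",round(float(manip.current_finger_gap()),4),"t",round(float(manip.current_time()),2))
P=lambda a,b,z:n*a+d*b+ez*z
E
python3 - <<'E'
from h import *
z=.0705; r=[]
for s in(1,-1):
    c=manip.line_to(P(.6185+s*.0035,-.0395,z),rate=.008,contact_N=4); st(c); r.append(manip.current_tcp_pos()@n)
m=np.mean(r); manip.line_to(P(m,-.0395,z),rate=.01); manip.dwell(.2); st("mid"); print(m)
c=manip.line_to(P(m,-.0395,.066),rate=.02,contact_N=6); manip.dwell(.1); st(c)
E
```

```text
True [0.6183, -0.0394, 0.0691] F n,d,z [-0.48, -0.96, -0.84] Mz 0.021 gap 0.0092 t 10.03
True [0.6164, -0.0397, 0.0705] F n,d,z [2.94, 0.1, -1.55] Mz 0.025 gap 0.0087 t 10.47
mid [0.6171, -0.0395, 0.0703] F n,d,z [-0.12, 0.17, -0.52] Mz -0.007 gap 0.0092 t 10.99
0.6173227218129447
False [0.6176, -0.0395, 0.0663] F n,d,z [1.06, 0.27, 0.18] Mz 0.055 gap 0.0089 t 11.47
```

```bash
python3 - <<'E'
from h import *
c=manip.line_to(P(.6176,-.0395,.0572),rate=.02,contact_N=22); manip.dwell(.25); st(c)
for i in range(4): manip.dwell(.05); st("")
print(manip.current_q()[5])
E
```

```text
False [0.6179, -0.0395, 0.0583] F n,d,z [-1.95, -0.32, 8.36] Mz -0.02 gap 0.0091 t 12.31
 [0.6179, -0.0395, 0.0583] F n,d,z [-2.43, -0.2, 7.61] Mz 0.011 gap 0.0086 t 12.36
 [0.6179, -0.0395, 0.0583] F n,d,z [-2.31, -0.03, 8.68] Mz 0.03 gap 0.0089 t 12.41
 [0.6179, -0.0395, 0.0583] F n,d,z [-2.12, -0.53, 8.75] Mz 0.044 gap 0.0085 t 12.46
 [0.6179, -0.0395, 0.0583] F n,d,z [-1.97, -1.34, 8.39] Mz 0.023 gap 0.009 t 12.51
1.2556421826643078
```

```bash
python3 - <<'E'
from h import *
o=.00495; z=.0557; C=.6173-o; y0=-80.81; D=-.0395
manip.line_to(P(.6173,D,z),rate=.01); manip.dwell(.15); st("pressed")
for a in range(10,91,10):
    th=np.radians(a); mid=C*n+D*d
    p=mid+o*(np.cos(th)*n+np.sin(th)*d)+ez*z
    manip.line_to(p,rate=.004,ori=down(np.radians(y0-a)),contact_N=30); manip.dwell(.08)
    f=np.mean([manip.current_ft_force()@n for _ in range(3)]); st(a)
    if abs(manip.current_wrist_torque()[2])>.5: print("STOP"); break
    C+=float(np.clip(f*.00006,-.0003,.0003))
print(C,manip.current_q()[5],manip.current_orientation())
E
```

```text
pressed [0.6178, -0.0395, 0.0571] F n,d,z [-1.9, -0.2, 9.11] Mz -0.006 gap 0.0091 t 12.96
10 [0.6181, -0.0386, 0.0573] F n,d,z [-2.11, 0.09, 9.17] Mz -0.018 gap 0.0089 t 13.41
20 [0.6181, -0.0379, 0.0574] F n,d,z [-2.13, 0.12, 8.51] Mz -0.004 gap 0.0088 t 13.87
30 [0.6179, -0.0371, 0.0575] F n,d,z [-1.54, -0.49, 8.57] Mz -0.011 gap 0.009 t 14.33
40 [0.6175, -0.0364, 0.0576] F n,d,z [-0.06, 0.24, 9.88] Mz 0.012 gap 0.0087 t 14.8
50 [0.617, -0.0358, 0.0577] F n,d,z [0.36, -0.43, 8.96] Mz -0.056 gap 0.0087 t 15.25
60 [0.6164, -0.0353, 0.0577] F n,d,z [0.25, -0.04, 8.44] Mz -0.021 gap 0.0088 t 15.69
70 [0.6156, -0.035, 0.0577] F n,d,z [0.49, 0.09, 9.24] Mz 0.032 gap 0.0089 t 16.13
80 [0.6149, -0.0347, 0.0577] F n,d,z [-0.57, -0.26, 8.47] Mz -0.019 gap 0.0089 t 16.57
90 [0.614, -0.0346, 0.0577] F n,d,z [0.02, -0.35, 9.32] Mz 0.037 gap 0.0089 t 17.03
0.6120323233740115 -0.3110150829265748 [-0.00189482  0.76172961 -0.64789038  0.00157074]
```

```bash
python3 - <<'E'
from h import *
q=down(np.radians(-170.81)); C=.6125
for z in(.0585,.0605,.0615,.0625,.0635,.0645):
    manip.line_to(P(C,-.0346,z),rate=.02,ori=q,contact_N=12); manip.dwell(.12)
    f=[manip.current_ft_force()@ez for _ in range(4)]; st(z)
    if np.mean(f)<0: break
w=manip.get_image("wrist"); pickle.dump(w,open("w4.pkl","wb")); cv2.imwrite("pics/w4.png",w["img"][:,:,::-1])
E
```

```text
0.0585 [0.6141, -0.0347, 0.06] F n,d,z [0.41, 0.05, 6.25] Mz 0.011 gap 0.0084 t 17.44
0.0605 [0.6139, -0.0347, 0.0613] F n,d,z [3.52, 0.17, 5.28] Mz 0.005 gap 0.0089 t 17.81
0.0615 [0.613, -0.0347, 0.0617] F n,d,z [3.47, -0.49, 5.61] Mz -0.011 gap 0.0094 t 18.18
0.0625 [0.6128, -0.0347, 0.0621] F n,d,z [5.14, 0.07, 0.92] Mz -0.006 gap 0.009 t 18.54
0.0635 [0.6127, -0.0347, 0.0624] F n,d,z [7.7, -0.86, -3.1] Mz 0.001 gap 0.009 t 18.91
```

View pics/w4.png

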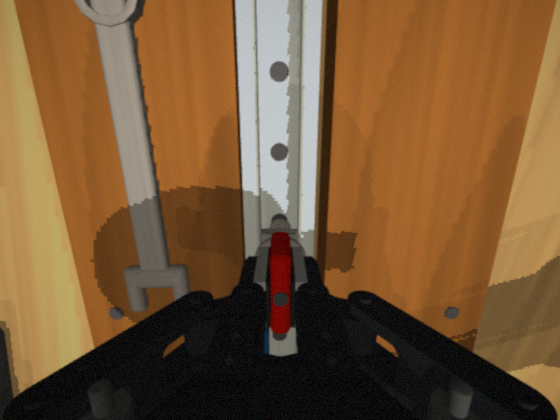

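The hold-down has turned: its wing now lies along the channel at col 281, rows 233–333. Pulling up, the lips resist at TCP z ≈ 62 mm, so it is caught. I'll relieve the side force and slide it.

```bash
python3 - <<'E'
from h import *
q=down(np.radians(-170.81)); C=.6132; z=.0622; D=-.0347
def F(k=6):
    s=[]
    for _ in range(k): s.append(manip.current_ft_force()); manip.dwell(.01)
    return np.mean(s,0)
for i in range(6):
    manip.line_to(P(C,D,z),rate=.02,ori=q); manip.dwell(.1); f=F(); print("relax",round(C,5),round(z,5),f@n,f@d,f[2])
    fz=f[2]+1.3-1.0
    if abs(f@n)<1.5 and abs(fz)<2: break
    C+=float(np.clip(f@n*.0001,-.0006,.0006)); z+=float(np.clip(fz*.00008,-.0004,.0004))
st("relaxed")
np.save("cz.npy",[C,z])
# slide in 10 mm steps to short of the slot
for D in np.arange(-.0447,-.096,-.010):
    c=manip.line_to(P(C,D,z),rate=.03,ori=q,contact_N=10); f=F(3); st(c)
    if c: break
    C+=float(np.clip(f@n*.00006,-.0004,.0004)); z+=float(np.clip((f[2]+.3)*.00004,-.0002,.0002)); np.save("cz.npy",[C,z])
E
```

```text
relax 0.6132 0.0622 2.2764374921753205 0.08754042689432365 1.518373476571339
relax 0.61343 0.06235 1.0656438909940311 -0.12453235162022634 1.3880311068968378
relaxed [0.613, -0.0347, 0.0621] F n,d,z [0.47, 0.01, 0.8] Mz 0.03 gap 0.0089 t 19.76
False [0.6133, -0.0449, 0.0623] F n,d,z [1.17, 2.06, 1.25] Mz -0.05 gap 0.0088 t 20.27
False [0.6134, -0.0553, 0.0624] F n,d,z [0.29, 1.56, 1.07] Mz 0.002 gap 0.0086 t 20.77
False [0.6134, -0.0652, 0.0624] F n,d,z [1.28, 2.07, 1.48] Mz -0.045 gap 0.0091 t 21.28
False [0.6134, -0.0751, 0.0625] F n,d,z [1.0, 1.68, 0.81] Mz 0.005 gap 0.0088 t 21.79
False [0.6134, -0.085, 0.0625] F n,d,z [-0.8, 2.05, 0.26] Mz -0.001 gap 0.009 t 22.3
False [0.6135, -0.095, 0.0625] F n,d,z [0.2, 1.75, -0.29] Mz 0.005 gap 0.0087 t 22.81
```

```bash
python3 - <<'E'
from h import *
q=down(np.radians(-170.81)); C,z=np.load("cz.npy")
c=manip.line_to(P(C,-.121,z),rate=.008,ori=q,contact_N=5); st(c); manip.dwell(.15); st("hold")
t=manip.current_tcp_pos()@d
if c:  # confirm: back 2 mm, feel again
    manip.line_to(P(C,t+.002,z),rate=.02,ori=q); st("back"); manip.dwell(.1)
    c=manip.line_to(P(C,t-.003,z),rate=.008,ori=q,contact_N=5); st(c); manip.dwell(.2); st("hold")
w=manip.get_image("wrist"); cv2.imwrite("pics/w5.png",w["img"][:,:,::-1])
E
```

```text
True [0.6135, -0.1129, 0.0624] F n,d,z [0.42, 1.28, 2.94] Mz 0.012 gap 0.0089 t 24.95
hold [0.6134, -0.1127, 0.0621] F n,d,z [1.28, -1.86, 4.15] Mz -0.003 gap 0.0092 t 25.1
back [0.6135, -0.1116, 0.0624] F n,d,z [-0.85, -2.83, 0.93] Mz -0.022 gap 0.009 t 25.37
True [0.6135, -0.1117, 0.0624] F n,d,z [0.45, 1.37, 3.29] Mz 0.026 gap 0.0091 t 25.85
hold [0.6135, -0.1118, 0.0622] F n,d,z [0.64, 2.77, 3.45] Mz -0.016 gap 0.009 t 26.05
```

View pics/w5.png

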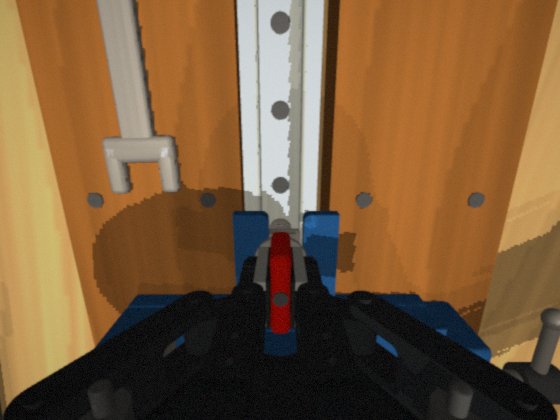

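The hold-down is inside the free ear's slot (ear arms at cols 250 and 320). The second trigger may only have been friction reversing, so I'll feel on in small steps.

```bash
python3 - <<'E'
from h import *
q=down(np.radians(-170.81)); C,z=np.load("cz.npy")
for D in np.arange(-.1125,-.1215,-.0007):
    manip.line_to(P(C,D,z),rate=.01,ori=q,contact_N=12)
    f=[]
    for _ in range(6): manip.dwell(.015); f.append(manip.current_ft_force()@d)
    print(round(D,4),end=" "); st(round(float(np.mean(f)),2))
    if np.mean(f)>5: break
E
```

```text
-0.1125 3.53 [0.6134, -0.1121, 0.0624] F n,d,z [1.09, 3.6, 0.95] Mz 0.019 gap 0.0089 t 26.45
-0.1132 4.05 [0.6134, -0.113, 0.0624] F n,d,z [0.4, 3.89, 1.18] Mz 0.058 gap 0.0089 t 26.8
-0.1139 6.08 [0.6134, -0.1132, 0.0625] F n,d,z [1.06, 5.84, 0.94] Mz -0.039 gap 0.0093 t 27.15
```

```bash
python3 - <<'E'
from h import *
q=down(np.radians(-170.81)); C,z=np.load("cz.npy")
manip.line_to(P(C,-.1145,z),rate=.01,ori=q,contact_N=12); manip.dwell(.1); st("push")
manip.line_to(P(C,-.1135,z),rate=.01,ori=q); manip.dwell(.1); st("ease")
manip.gripper_to(.05); st("open"); manip.dwell(.2)
t=manip.current_tcp_pos()
c=manip.line_to(t+[0,0,.12],rate=.08,contact_N=8); st(c)
w=manip.get_image("wrist"); cv2.imwrite("pics/w6.png",w["img"][:,:,::-1])
E
```

```text
push [0.6134, -0.1132, 0.0625] F n,d,z [0.63, 7.16, 0.28] Mz 0.022 gap 0.0088 t 27.5
ease [0.6134, -0.1131, 0.0624] F n,d,z [0.42, 5.0, 0.2] Mz 0.009 gap 0.0089 t 27.85
open [0.6136, -0.1139, 0.0626] F n,d,z [-0.34, -0.98, 0.41] Mz 0.037 gap 0.0499 t 28.32
False [0.6133, -0.1135, 0.1819] F n,d,z [0.49, 0.06, 0.49] Mz 0.009 gap 0.0501 t 30.17
```

View pics/w6.png

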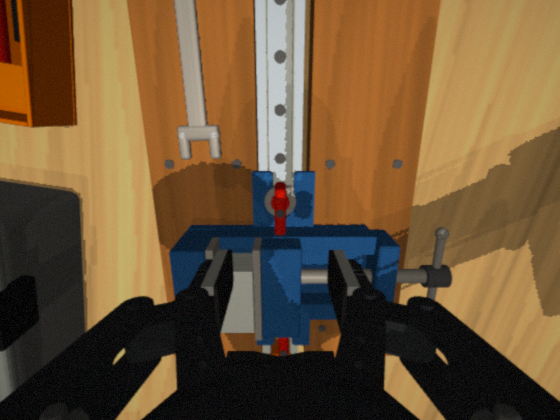

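The released hold-down stands upright at (281,205) in the free ear's slot, its wing along the channel. Nothing else has moved.

```bash
python3 -c "
from cell import manip
print(manip.close_job(), manip.current_time())"
```

```text
the job is handed in; nothing more can be done
the job is handed in; nothing more can be done
```

The red-winged hold-down is turned and caught under the channel lips, slid into the free ear's slot until the stud bore on its end (felt at about 7 N), and released; the job was handed in at about 30 s, and no verdict came back.

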